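# Check in the returned survey kit

### The arm

A 7-joint arm with a two-finger parallel gripper is mounted at the origin on the work surface. World frame = base frame: x ahead of the robot, y to its left, z up, the work surface at z = 0. Lengths are in m, angles in rad, forces in N, time in s.
With the tool pointing down it reaches from about 0.4 to 0.875 m from the base axis. Payload 19.3 kg.
Tool frame: the origin (TCP) lies midway between the tips of the shut fingers; the grasp point (between the pads) lies 19 mm behind it; z points along the fingers, y is the line along which they close (so a half turn about z gives the same grasp; the last joint's range is limited). The gripper opens to 85 mm and grips with 20 to 120 N. Pads are 22 mm wide; open, the fingers measure 114 mm over their backs; the gripper's body (76 mm by 85 mm) begins 54 mm behind the grasp point. The pads swing forward as they close: fully open they stand 13 mm farther back than shut.
Start: joints at [-1.268, 0.521, -0.036, 1.599, 0.021, 1.021, -0.113], TCP at [0.228, 0.582, 0.231] pointing down, gripper open.
Joint ranges: [-2.91, 2.91], [-0.3, 2.13], [-1.5, 1.42], [0.17, 2.43], [-1.26, 4.41], [0.16, 1.93], [-2.52, 2.52]. Speed limits (rad/s): [1.89, 1.89, 2.39, 2.39, 3.01, 3.01, 3.01].

### API

Orientations are given as a unit quaternion [w, x, y, z].
In Python, from rig import sense, grab_frame, camera_model, close_job gives the robot as it stands.
- The arm moves only by the tool send_rows, never from a script. Its argument "targets" is a list of rows, each a list of 6 numbers: the shift along the world's x, y, z as a fraction of full scale, then the turn, a rotation vector about the world's x, y, z as a fraction of full scale. A call has exactly 5 rows; each row shifts and turns the commanded pose from where the row before left it; what a row does not reach is not made up. Full scale, the value 1, is 25 mm for a shift and pi rad for a turn. A row lasts 1/10 s, in which the tool goes at most 50 mm and 8.59 degrees, less where a joint would pass 70% of its speed; a pose out of reach is approached as far as the arm can. A call with a number of a shift or a turn outside -1 to 1 is refused whole. A call with a gripper value outside its range is refused whole. "gripper" is the closure, from 0 (fully open) to 1 (shut), set as the call begins (left out, the last holds). The fingers move at their own pace and stop on an object; "squeeze" is the grip in N (left out, the last holds). Time passes only in rows, so rows that do not move let the fingers close, or fill a call up. It gives the time, the measured TCP pose, the force, the opening and the grip force at its end, in the units of the state.
- sense(): the state, without advancing time (a new reading comes with each control period).
- grab_frame(name): name is "scene" or "top"; returns (picture, depth): 420x560x3 uint8, blue, green, red; 420x560 float32, m along the optical axis (not along the pixel's ray), 0 where there is no reading.
- camera_model(name): a dict with "intrinsics" (3x3 intrinsics, pixels), "R" (3x3) and "t" (3): a world point X has camera coordinates R X + t. Camera axes: x right, y down, z forward; pixel columns grow to the right and rows downward; lengths in m; the calibration is good to about 2 mm. A picture is of the moment at which its call begins. camera_model takes no time and is no camera call.
- close_job(): hands the job in; it is judged then, once.
The state is a dict: "clock": time; "joint_positions": joint angles; "qvel": joint speeds; "joint_efforts": joint torques, N m; "eef_pos": TCP position; "ee_rot": TCP orientation; "wrist_force": force on the tool from outside, world axes, zero at the start; "ft_torque": the same for the moment, N m; "gripper_width": finger opening in m; "gripper_force": force on a finger pad.
Only numpy, scipy, OpenCV 4.12 (cv2) and the standard library are available. Lean on these libraries where they do the work, as an engineer would, in place of code of your own. Each camera call takes 0.05 s, during which the arm holds its last target. There are 200 camera calls.

### The job

A returned survey kit has been left as one pile. Take the pile apart from the top, one piece at a time, and set each piece down upright, without dropping it, on its own place: the orange-red prism in the orange-red cup, the white battery on the white charger, the blue field controller on the grey and blue cradle, the yellow case on the grey and yellow bay. Centre each piece on its place, the long ones lying lengthwise between the two end stops, and leave the tape reel and the bubble level where they are.

Things in the scene. Friction and masses are not known exactly. Their poses are not given: they have to be found in the camera images.
- prism: Survey prism, top piece of the pile: an upright orange-red cylinder 36 mm in diameter and 36 mm tall, with a pale glass face on top; about 110 g. It stands on the battery. Origin: centre of its underside; z up.
- battery: White battery block with a teal band, 74 mm (x) by 40 mm (y) by 24 mm tall; about 160 g. It lies on the controller, turned up to 0.35 rad from it. Origin: centre of its underside; x along its length, z up.
- controller: Blue field controller lying flat, dark screen and white keys upward, 135 mm (x) by 52 mm (y) by 28 mm tall, flat top; about 320 g. It lies on the yellow case. Origin: centre of its underside; x along its length, z up.
- case: Yellow hard case, bottom of the pile, standing on the bench: 170 mm (x) by 60 mm (y) by 50 mm tall, flat top; about 450 g. Origin: centre of its underside; x along its length, z up.
- prism_cup: Place of the prism: fixed round cup with an orange-red rim, 72 mm outer diameter, inner diameter 52 mm, rim 16 mm above the bench, grey inner floor 8 mm above the bench (8 mm deep). Origin: centre of its underside, at bench height; z up.
- charger: Place of the battery: fixed white charger, 110 mm (x) by 62 mm (y), flat seat 20 mm above the bench with a dark patch, and at each end in x a teal stop 10 mm thick and 8 mm above the seat; 90 mm free between the stops, open at both long sides. Origin: centre of its underside; x along its length, z up. The battery may lie either way round.
- cradle: Place of the controller: fixed grey cradle, 171 mm (x) by 76 mm (y), flat seat 12 mm above the bench, and at each end in x a blue stop 10 mm thick and 10 mm above the seat; 151 mm free between the stops, open at both long sides. Origin: centre of its underside; x along its length, z up. The controller may lie either way round.
- case_bay: Place of the yellow case: fixed grey mat with yellow border, 206 mm (x) by 86 mm (y), seat 6 mm above the bench, and at each end in x a yellow stop 10 mm thick and 10 mm above the seat; 186 mm free between the stops, open at both long sides. Origin: centre of its underside; x along its length, z up. The case may lie either way round.
- tape_reel: Bystander, leave alone: loose round yellow tape reel lying flat, 68 mm in diameter, 26 mm tall. Origin: centre of its underside.
- level_vial: Bystander, leave alone: loose round green bubble level lying flat, 52 mm in diameter, 18 mm tall. Origin: centre of its underside.
Not all that is in view belongs to the job. What is shaped like the battery but purple is not meant.

How it is judged:
By the outcome, as a careful person would: the job done as asked, in the order asked, and still so for the second after the job is handed in, with the robot touching nothing.
It also fails if it takes over 136 s, if anything falls off the work surface, if the arm or the gripper's body presses on something with over 40 N, if the wrist force passes 120 N, or if a joint passes its speed limit or range.

## Working session

There is one attempt and no reset: what is moved stays moved. The work goes in short steps, Python scripts to look and compute and a tool call to move; the robot and the scene stay as the last step left them, time stands still between calls to the robot, and variables do not carry over. Pictures are saved under pics/ and viewed, at most 14 in all, crops included, and the job is handed in when it is done.

Besides the shell and the picture viewer there is one more tool, called after "Call:" as name(argument=value, ...), one argument or row to a line, values as JSON. send_rows: Moves the arm, as the interface text tells. Its arguments: {"type":"object","properties":{"targets":{"type":"array"},"gripper":{"type":"number"},"squeeze":{"type":"number"}},"required":["targets"]}

```bash
mkdir -p pics; python3 - <<'E'
from rig import *
import cv2,numpy as np
for n in("scene","top"):
    p,d=grab_frame(n); cv2.imwrite(f"pics/{n}0.png",p); np.save(f"pics/{n}0.npy",d)
    m=camera_model(n); print(n,np.round(m["intrinsics"],1).tolist(),np.round(m["R"],3).tolist(),np.round(m["t"],3))
s=sense(); print({k:np.round(v,3).tolist() for k,v in s.items()})
E
```

```text
scene [[388.2, 0.0, 272.8], [0.0, 388.2, 209.4], [0.0, 0.0, 1.0]] [[-0.117, 0.993, -0.015], [0.841, 0.091, -0.533], [-0.528, -0.075, -0.846]] [ 0.051 -0.426  1.309]
top [[383.4, 0.0, 279.4], [0.0, 383.4, 209.6], [0.0, 0.0, 1.0]] [[0.014, -1.0, -0.016], [-0.981, -0.01, -0.196], [0.195, 0.018, -0.981]] [0.001 0.582 0.947]
{'clock': 0.1, 'joint_positions': [-1.268, 0.522, -0.036, 1.6, 0.021, 1.021, -0.113], 'qvel': [-0.0, -0.002, -0.0, -0.001, -0.001, 0.0, -0.001], 'joint_efforts': [0.005, -92.85, 1.984, -37.054, 0.018, 0.005, 0.0], 'eef_pos': [0.228, 0.582, 0.231], 'ee_rot': [-0.0, 0.185, 0.983, -0.001], 'wrist_force': [0.285, -0.165, -0.132], 'ft_torque': [-0.005, -0.031, 0.027], 'gripper_force': 0.0, 'gripper_width': 0.085}
```

View pics/top0.png

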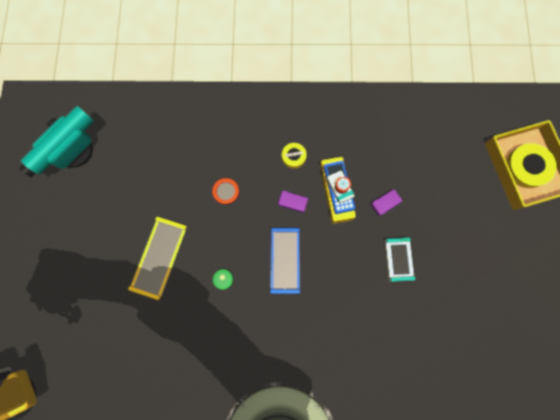

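View pics/scene0.png

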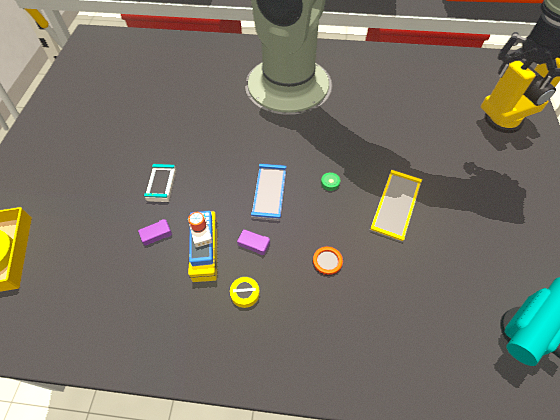

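```bash
cat > h.py <<'E'
from rig import *
import cv2,numpy as np
def rays(n,px,z):
    m=camera_model(n);K,R,t=[np.array(m[k],float) for k in("intrinsics","R","t")]
    C=-R.T@t.ravel(); px=np.atleast_2d(np.asarray(px,float))
    d=np.c_[px,np.ones(len(px))]@np.linalg.inv(K).T@R
    z=np.broadcast_to(z,len(px)); return C+d*((z-C[2])/d[:,2])[:,None]
def mask(p,roi,lo,hi):
    x0,y0,x1,y1=roi; h=cv2.cvtColor(p,cv2.COLOR_BGR2HSV); m=cv2.inRange(h,np.array(lo),np.array(hi))
    o=np.zeros_like(m);o[y0:y1,x0:x1]=m[y0:y1,x0:x1];return o
def rect(n,m,z,s=1e4):
    v,u=np.nonzero(m); P=rays(n,np.c_[u,v],z)[:,:2]
    (c,sz,a)=cv2.minAreaRect((P*s).astype(np.float32)); a=np.radians(a)
    if sz[0]<sz[1]: sz=sz[::-1]; a+=np.pi/2
    a=(a+np.pi/2)%np.pi-np.pi/2
    return np.round([c[0]/s,c[1]/s,a,sz[0]/s,sz[1]/s],4),len(u)
def cloud(n,d):
    m=camera_model(n);K,R,t=[np.array(m[k],float) for k in("intrinsics","R","t")]
    v,u=np.mgrid[:420,:560]; q=np.stack([(u-K[0,2])/K[0,0]*d,(v-K[1,2])/K[1,1]*d,d],-1)
    return (q-t.ravel())@R
def crop(p,roi,f,name):
    x0,y0,x1,y1=roi; cv2.imwrite(f"pics/{name}.png",cv2.resize(p[y0:y1,x0:x1],None,fx=f,fy=f,interpolation=cv2.INTER_CUBIC))
E
python3 - <<'E'
from h import *
p=cv2.imread("pics/top0.png");q=cv2.imread("pics/scene0.png")
R={"top":dict(cup=(205,170,248,212),bay=(120,210,195,305),cradle=(262,220,310,300),chg=(378,230,424,290),pile=(312,150,362,228),vial=(205,260,240,295),reel=(275,138,312,172)),
"scene":dict(cup=(305,240,350,280),bay=(365,160,428,245),cradle=(245,155,292,225),chg=(138,158,182,208),pile=(182,200,225,285))}
for n,im in(("top",p),("scene",q)):
    r=R[n]
    print(n,"cup",rect(n,mask(im,r["cup"],(0,120,120),(17,255,255)),.016))
    print("bay",rect(n,mask(im,r["bay"],(20,120,90),(35,255,255)),.008))
    print("cradle",rect(n,mask(im,r["cradle"],(95,120,90),(125,255,255)),.015))
    print("chg",rect(n,mask(im,r["chg"],(0,0,110),(179,255,255)),.022))
    print("case",rect(n,mask(im,r["pile"],(20,120,90),(35,255,255)),.05))
    print("ctl",rect(n,mask(im,r["pile"],(95,100,90),(125,255,255)),.078))
    print("prism",rect(n,mask(im,r["pile"],(0,100,120),(14,255,255)),.138))
    d=np.load(f"pics/{n}0.npy");X=cloud(n,d)
    x0,y0,x1,y1=r["pile"];Z=X[y0:y1,x0:x1].reshape(-1,3)
    for nm,lo,hi in(("prism",.130,.146),("bat",.095,.109),("ctl",.07,.085),("case",.042,.058)):
        s=Z[(Z[:,2]>lo)&(Z[:,2]<hi)]; print(nm,len(s),np.round(s.mean(0),4),[np.round(cv2.minAreaRect((s[:,:2]*1e3).astype(np.float32))[i],2) for i in range(3)])
crop(p,(262,140,432,300),4.7-1.0,"c1") 
crop(q,(130,150,300,300),4,"c2")
E
```

```text
top cup (array([ 0.6429,  0.1594, -1.5605,  0.0726,  0.0712]), 335)
bay (array([ 0.4582,  0.3353, -0.2996,  0.2118,  0.0922]), 831)
cradle (array([ 0.4553, -0.0077,  0.0037,  0.175 ,  0.0761]), 360)
chg (array([ 0.4603, -0.3098,  0.0743,  0.1134,  0.0691]), 723)
case (array([ 0.6414, -0.1455,  0.1891,  0.1785,  0.0662]), 486)
ctl (array([ 0.6409, -0.1475,  0.2322,  0.132 ,  0.0541]), 282)
prism (array([ 0.6288, -0.1476, -1.5615,  0.039 ,  0.0351]), 78)
prism 169 [ 0.6324 -0.1476  0.1367] [array([ 633.06, -147.73]), array([32.96, 34.42]), np.float64(45.27)]
bat 278 [ 0.6331 -0.145   0.1009] [array([ 636.57, -147.21]), array([74.38, 41.74]), np.float64(25.06)]
ctl 520 [ 0.6408 -0.1443  0.0767] [array([ 642.77, -146.4 ]), array([135.14,  51.88]), np.float64(12.53)]
case 365 [ 0.6272 -0.1413  0.0484] [array([ 644.69, -147.36]), array([170.03,  61.53]), np.float64(10.83)]
scene cup (array([0.6446, 0.159 , 0.0624, 0.0751, 0.0705]), 180)
bay (array([ 0.4543,  0.3358, -0.298 ,  0.2128,  0.0875]), 619)
cradle (array([ 0.4513, -0.0084,  0.0086,  0.175 ,  0.0771]), 321)
chg (array([ 0.4625, -0.3132,  0.2434,  0.1854,  0.1229]), 1963)
case (array([ 0.6538, -0.1433,  0.1956,  0.1873,  0.0648]), 632)
ctl (array([ 0.6475, -0.1448,  0.2325,  0.1438,  0.0536]), 388)
prism (array([ 0.6421, -0.1432,  0.501 ,  0.055 ,  0.0348]), 132)
prism 190 [ 0.6345 -0.1481  0.1374] [array([ 633.72, -148.63]), array([35.78, 33.65]), np.float64(12.11)]
bat 248 [ 0.653  -0.1389  0.1014] [array([ 636.81, -147.05]), array([73.93, 40.4 ]), np.float64(25.63)]
ctl 584 [ 0.6667 -0.1399  0.0772] [array([ 642.31, -147.58]), array([136.32,  52.71]), np.float64(13.33)]
case 422 [ 0.6845 -0.131   0.0489] [array([ 644.1 , -147.92]), array([170.77,  61.31]), np.float64(10.14)]
```

View pics/c1.png

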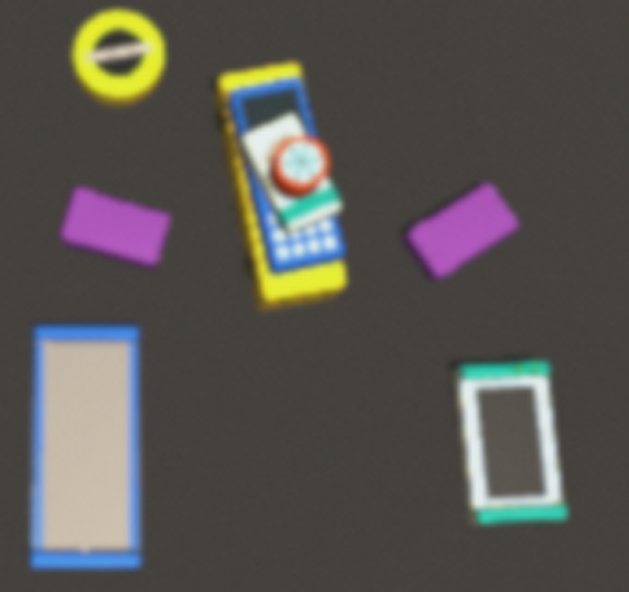

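View pics/c2.png

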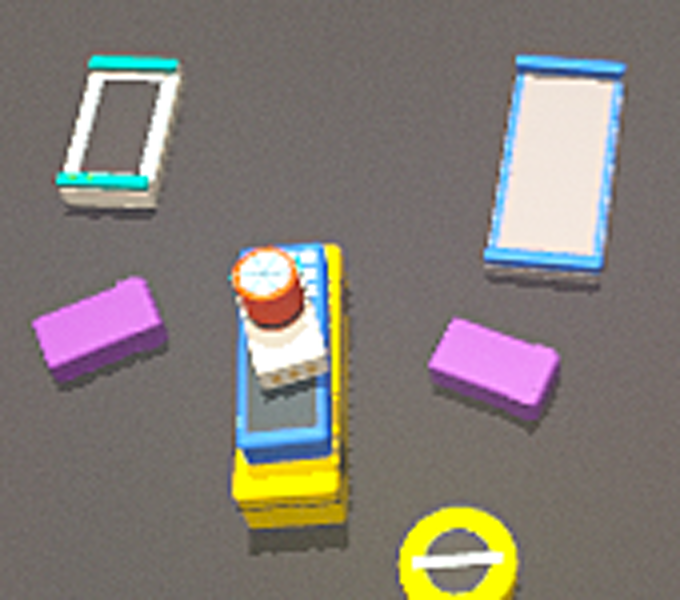

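```bash
python3 - <<'E'
from h import *
R={"top":dict(cup=(205,170,248,212),bay=(120,210,195,305),cradle=(262,220,310,300),chg=(378,230,424,290)),
"scene":dict(cup=(305,240,350,280),bay=(365,160,428,245),cradle=(245,155,292,225),chg=(138,158,182,208))}
for n in R:
  d=np.load(f"pics/{n}0.npy");X=cloud(n,d)
  print(n,"bench",np.round(X[320:330,300:400,2].mean() if n=="top" else X[300:330,300:400,2].mean(),4))
  for k,lo in(("cup",.006),("bay",.004),("cradle",.008),("chg",.014)):
    x0,y0,x1,y1=R[n][k];Z=X[y0:y1,x0:x1].reshape(-1,3); s=Z[(Z[:,2]>lo)&(Z[:,2]<.04)]
    print(k,len(s),[np.round(v,2) for v in cv2.minAreaRect((s[:,:2]*1e3).astype(np.float32))],np.round(np.percentile(s[:,2],[10,50,90]),4))
E
```

```text
top bench 0.0029
cup 463 [array([643.65, 158.34]), array([71.31, 69.38]), np.float64(3.85)] [0.0069 0.0119 0.0163]
bay 1686 [array([464.7 , 342.84]), array([170.15, 257.63]), np.float64(85.36)] [0.0044 0.0058 0.0135]
cradle 1753 [array([455.22,  -8.57]), array([169.02,  75.9 ]), np.float64(0.71)] [0.009  0.0113 0.019 ]
chg 1003 [array([ 460.48, -311.42]), array([110.04,  63.64]), np.float64(3.66)] [0.0169 0.0198 0.0266]
scene bench 0.0036
cup 628 [array([643.82, 157.75]), array([70.52, 68.15]), np.float64(3.32)] [0.0072 0.0122 0.017 ]
bay 1919 [array([461.82, 340.6 ]), array([146.95, 212.32]), np.float64(73.65)] [0.0046 0.0063 0.0138]
cradle 1491 [array([453.99,  -9.17]), array([174.23,  76.06]), np.float64(0.46)] [0.0099 0.0121 0.0198]
chg 797 [array([ 460.01, -311.73]), array([111.65,  63.61]), np.float64(3.59)] [0.0175 0.0203 0.027 ]
```

Call:
send_rows(
  targets=[
    [0.54,-0.97,0,0,0,-0.0247],
    [0.54,-0.97,0,0,0,-0.0247],
    [0.54,-0.97,0,0,0,-0.0247],
    [0.54,-0.97,0,0,0,-0.0247],
    [0.54,-0.97,0,0,0,-0.0247],
  ],
  gripper=0,
  squeeze=30,
)

```text
clock: 0.6
eef_pos: [0.2955, 0.4596, 0.2311]
ee_rot: [-0.0, 0.373, 0.928, -0.0]
wrist_force: [1.1, 0.0, 0.0]
gripper_width: 0.0854
gripper_force: 0.0
```

Call:
send_rows(
  targets=[
    [0.54,-0.97,0,0,0,-0.0247],
    [0.54,-0.97,0,0,0,-0.0247],
    [0.54,-0.97,0,0,0,-0.0247],
    [0.54,-0.97,0,0,0,-0.0247],
    [0.54,-0.97,0,0,0,-0.0247],
  ],
)

```text
clock: 1.1
eef_pos: [0.3636, 0.3376, 0.2313]
ee_rot: [-0.0, 0.546, 0.838, -0.0]
wrist_force: [0.3, -0.1, 0.1]
gripper_width: 0.0854
gripper_force: 0.0
```

Call:
send_rows(
  targets=[
    [0.54,-0.97,0,0,0,-0.0247],
    [0.54,-0.97,0,0,0,-0.0247],
    [0.54,-0.97,0,0,0,-0.0247],
    [0.54,-0.97,0,0,0,-0.0247],
    [0.54,-0.97,0,0,0,-0.0247],
  ],
)

```text
clock: 1.6
eef_pos: [0.4309, 0.2162, 0.2314]
ee_rot: [-0.0, 0.697, 0.717, 0.0]
wrist_force: [-1.1, -0.5, 0.6]
gripper_width: 0.0856
gripper_force: 0.0
```

Call:
send_rows(
  targets=[
    [0.54,-0.97,0,0,0,-0.0247],
    [0.54,-0.97,0,0,0,-0.0247],
    [0.54,-0.97,0,0,0,-0.0247],
    [0.54,-0.97,0,0,0,-0.0247],
    [0.54,-0.97,0,0,0,-0.0247],
  ],
)

```text
clock: 2.1
eef_pos: [0.4982, 0.0949, 0.2314]
ee_rot: [0.0, 0.822, 0.569, 0.0]
wrist_force: [-0.1, 1.0, 0.2]
gripper_width: 0.0851
gripper_force: 0.0
```

Call:
send_rows(
  targets=[
    [0.54,-0.97,0,0,0,-0.0247],
    [0.54,-0.97,0,0,0,-0.0247],
    [0.54,-0.97,0,0,0,-0.0247],
    [0.54,-0.97,0,0,0,-0.0247],
    [0.54,-0.97,0,0,0,-0.0247],
  ],
)

```text
clock: 2.6
eef_pos: [0.5654, -0.0264, 0.2313]
ee_rot: [0.0, 0.917, 0.4, 0.0]
wrist_force: [-0.8, 0.2, -0.3]
gripper_width: 0.0852
gripper_force: 0.0
```

Call:
send_rows(
  targets=[
    [0.54,-0.98,0,0,0,-0.0247],
    [0.54,-0.98,0,0,0,-0.0247],
    [0.54,-0.98,0,0,0,-0.0247],
    [0.54,-0.98,0,0,0,-0.0247],
    [0.54,-0.98,0,0,0,-0.0247],
  ],
)

```text
clock: 3.1
eef_pos: [0.6327, -0.149, 0.2312]
ee_rot: [0.0, 0.976, 0.216, -0.0]
wrist_force: [0.1, -0.1, -0.7]
gripper_width: 0.0854
gripper_force: 0.0
```

```bash
python3 - <<'E'
from h import *
s=sense();q=s["ee_rot"];print(s["eef_pos"],2*np.arctan2(q[2],q[1])-np.pi,s["joint_positions"])
E
```

```text
[ 0.63267024 -0.14897158  0.23124982] -2.7066127057684914 [-0.25450032  0.64771482  0.64182942  1.55251818 -0.42105534  1.08303443
 -0.64594402]
```

Call:
send_rows(
  targets=[
    [0.02,0.04,-0.6,0,0,0],
    [0,0,-0.6,0,0,0],
    [0,0,-0.6,0,0,0],
    [0,0,-0.6,0,0,0],
    [0,0,-0.6,0,0,0],
  ],
)

```text
clock: 3.6
eef_pos: [0.6329, -0.1451, 0.155]
ee_rot: [-0.0, 0.976, 0.219, -0.0]
wrist_force: [1.5, 0.7, -0.8]
gripper_width: 0.0854
gripper_force: 0.0
```

Call:
send_rows(
  targets=[
    [0,0,-0.5,0,0,0],
    [0,0,-0.4,0,0,0],
    [0,0,-0.4,0,0,0],
    [0,0,-0.35,0,0,0],
    [0,0,0,0,0,0],
  ],
)

```text
clock: 4.1
eef_pos: [0.6327, -0.1456, 0.1139]
ee_rot: [-0.0, 0.976, 0.219, -0.001]
wrist_force: [-0.5, 0.3, 0.0]
gripper_width: 0.0855
gripper_force: 0.0
```

Call:
send_rows(
  targets=[
    [0,0,0,0,0,0],
    [0,0,0,0,0,0],
    [0,0,0,0,0,0],
    [0,0,0,0,0,0],
    [0,0,0,0,0,0],
  ],
  gripper=1,
  squeeze=30,
)

```text
clock: 4.6
eef_pos: [0.6334, -0.1459, 0.1156]
ee_rot: [0.0, 0.976, 0.219, 0.0]
wrist_force: [-0.8, -0.8, 6.3]
gripper_width: 0.0352
gripper_force: 29.7
```

Call:
send_rows(
  targets=[
    [0,0,0,0,0,0],
    [0,0,0,0,0,0],
    [0,0,0,0,0,0],
    [0,0,0,0,0,0],
    [0,0,0,0,0,0],
  ],
)

```text
clock: 5.1
eef_pos: [0.6334, -0.1459, 0.1156]
ee_rot: [0.0, 0.976, 0.219, 0.0]
wrist_force: [-0.8, -0.3, 5.5]
gripper_width: 0.0348
gripper_force: 29.7
```

Call:
send_rows(
  targets=[
    [0,0,0.2,0,0,0],
    [0,0,0.5,0,0,0],
    [0,0,0.8,0,0,0],
    [0,0,0.8,0,0,0],
    [0,0,0.8,0,0,0],
  ],
)

```text
clock: 5.6
eef_pos: [0.6331, -0.1458, 0.1943]
ee_rot: [0.0, 0.976, 0.219, 0.0]
wrist_force: [0.2, -0.4, -2.0]
gripper_width: 0.0347
gripper_force: 30.1
```

```bash
cat > pc.py <<'E'
from h import *
import sys
def pile(tag,bands,roi={"top":(305,140,370,235),"scene":(175,190,235,290)}):
  for n in("top","scene"):
    p,d=grab_frame(n);cv2.imwrite(f"pics/{n}_{tag}.png",p);np.save(f"pics/{n}_{tag}.npy",d)
    x0,y0,x1,y1=roi[n];Z=cloud(n,d)[y0:y1,x0:x1].reshape(-1,3)
    for nm,lo,hi in bands:
        s=Z[(Z[:,2]>lo)&(Z[:,2]<hi)&(abs(Z[:,0]-.64)<.12)]; print(n,nm,len(s),s[:,2].mean().round(4) if len(s) else "",[np.round(v,1) for v in cv2.minAreaRect((s[:,:2]*1e3).astype(np.float32))] if len(s)>4 else "")
def st():
  s=sense();q=s["ee_rot"];print(np.round(s["eef_pos"],4),"yaw",round(2*np.arctan2(q[2],q[1])-np.pi,4),"w",s["gripper_width"],"q7",round(s["joint_positions"][6],2),"t",s["clock"],np.round(s["wrist_force"],1))
E
python3 -c "
from pc import *
st(); p,d=grab_frame('scene'); crop(p,(150,110,300,300),3,'l1')"
```

```text
[ 0.6331 -0.1458  0.1943] yaw -2.7009 w 0.03471332629466171 q7 -0.63 t 5.6 [ 0.2 -0.4 -2. ]
```

View pics/l1.png

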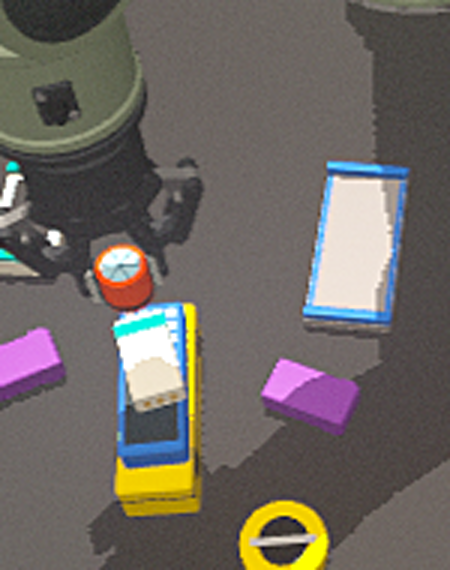

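Call:
send_rows(
  targets=[
    [0.03,0.4,0,0,0,0],
    [0.03,0.81,0,0,0,0],
    [0.03,0.95,0,0,0,0],
    [0.03,0.95,0,0,0,0],
    [0.03,0.95,0,0,0,0],
  ],
)

```text
clock: 6.15
eef_pos: [0.6365, -0.0423, 0.1919]
ee_rot: [-0.0, 0.976, 0.219, -0.0]
wrist_force: [0.4, -0.1, -0.6]
gripper_width: 0.0347
gripper_force: 30.2
```

Call:
send_rows(
  targets=[
    [0.03,0.95,0,0,0,0],
    [0.03,0.95,0,0,0,0],
    [0.03,0.95,0,0,0,0],
    [0.03,0.95,0,0,0,0],
    [0.03,0.95,0,0,0,0],
  ],
)

```text
clock: 6.65
eef_pos: [0.64, 0.0765, 0.1919]
ee_rot: [-0.0, 0.976, 0.219, -0.001]
wrist_force: [0.9, -0.1, -1.1]
gripper_width: 0.0349
gripper_force: 30.2
```

Call:
send_rows(
  targets=[
    [0.03,0.95,0,0,0,0],
    [0.03,0.95,0,0,0,0],
    [0.03,0.95,0,0,0,0],
    [0.03,0.44,0,0,0,0],
    [0,0,0,0,0,0],
  ],
)

```text
clock: 7.15
eef_pos: [0.6431, 0.1587, 0.1919]
ee_rot: [-0.0, 0.976, 0.22, -0.0]
wrist_force: [-0.7, -0.2, -1.3]
gripper_width: 0.035
gripper_force: 30.2
```

Call:
send_rows(
  targets=[
    [0,0,-0.8,0,0,0],
    [0,0,-0.8,0,0,0],
    [0,0,-0.8,0,0,0],
    [0,0,-0.8,0,0,0],
    [0,0,-0.8,0,0,0],
  ],
)

```text
clock: 7.65
eef_pos: [0.6436, 0.155, 0.0918]
ee_rot: [0.0, 0.976, 0.218, -0.0]
wrist_force: [0.2, 0.5, -0.4]
gripper_width: 0.0349
gripper_force: 30.2
```

Call:
send_rows(
  targets=[
    [0,0,-0.8,0,0,0],
    [0,0,-0.4,0,0,0],
    [0,0,-0.2,0,0,0],
    [0,0,0,0,0,0],
    [0,0,0,0,0,0],
  ],
)

```text
clock: 8.15
eef_pos: [0.6441, 0.1566, 0.0584]
ee_rot: [0.0, 0.976, 0.218, 0.0]
wrist_force: [-0.1, -1.2, -0.2]
gripper_width: 0.035
gripper_force: 30.2
```

```bash
python3 -c "
from pc import *
st(); p,d=grab_frame('scene'); np.save('pics/l2.npy',d)
X=cloud('scene',d)[225:285,290:365].reshape(-1,3)
for lo,hi in((.012,.022),(.066,.084),(.054,.066)):
  s=X[(X[:,2]>lo)&(X[:,2]<hi)];print(len(s),s.mean(0).round(4),[np.round(v,1) for v in cv2.minAreaRect((s[:,:2]*1e3).astype(np.float32))] if len(s)>4 else '')
crop(p,(260,200,390,300),5,'l2')"
```

```text
[0.6441 0.1566 0.0584] yaw -2.7011 w 0.034970139942815844 q7 -1.01 t 8.15 [-0.1 -1.2 -0.2]
216 [0.6564 0.1596 0.0154] [array([651.8, 159.5]), array([52.6, 70.1]), np.float64(11.2)]
180 [0.6498 0.1585 0.0781] [array([648.9, 156.8]), array([26.1, 59.7]), np.float64(40.1)]
28 [0.6568 0.1571 0.0612] [array([655. , 158.6]), array([10.7, 47.6]), np.float64(26.5)]
```

View pics/l2.png

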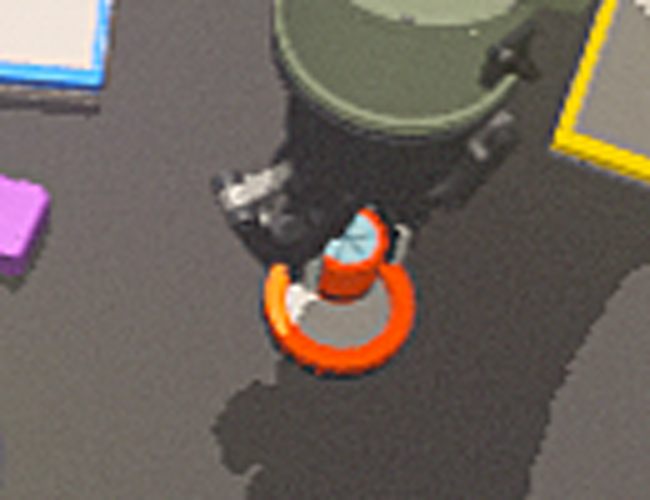

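Call:
send_rows(
  targets=[
    [0,0.05,-0.4,0,0,0],
    [0,0,-0.4,0,0,0],
    [0,0,-0.35,0,0,0],
    [0,0,-0.2,0,0,0],
    [0,0,0,0,0,0],
  ],
)

```text
clock: 8.7
eef_pos: [0.6432, 0.1578, 0.0227]
ee_rot: [0.0, 0.976, 0.219, -0.001]
wrist_force: [0.1, -0.6, -0.7]
gripper_width: 0.0351
gripper_force: 30.2
```

Call:
send_rows(
  targets=[
    [0,0,-0.04,0,0,0],
    [0,0,0,0,0,0],
    [0,0,0,0,0,0],
    [0,0,0,0,0,0],
    [0,0,0,0,0,0],
  ],
)

```text
clock: 9.2
eef_pos: [0.6437, 0.1581, 0.0229]
ee_rot: [-0.0, 0.976, 0.219, 0.0]
wrist_force: [-0.4, 0.3, -0.9]
gripper_width: 0.0347
gripper_force: 30.2
```

Call:
send_rows(
  targets=[
    [0,0,-0.04,0,0,0],
    [0,0,0,0,0,0],
    [0,0,0,0,0,0],
    [0,0,0,0,0,0],
    [0,0,0,0,0,0],
  ],
)

```text
clock: 9.7
eef_pos: [0.6436, 0.1581, 0.0218]
ee_rot: [-0.0, 0.976, 0.219, -0.0]
wrist_force: [-0.5, 0.1, -0.8]
gripper_width: 0.0349
gripper_force: 30.2
```

Call:
send_rows(
  targets=[
    [0,0,-0.03,0,0,0],
    [0,0,0,0,0,0],
    [0,0,0,0,0,0],
    [0,0,0,0,0,0],
    [0,0,0,0,0,0],
  ],
)

```text
clock: 10.2
eef_pos: [0.6437, 0.1581, 0.0216]
ee_rot: [-0.0, 0.976, 0.219, 0.0]
wrist_force: [-3.6, -1.2, 9.0]
gripper_width: 0.035
gripper_force: 31.2
```

Contact; release and rise.

Call:
send_rows(
  targets=[
    [0,0,0.01,0,0,0],
    [0,0,0,0,0,0],
    [0,0,0,0,0,0],
    [0,0,0,0,0,0],
    [0,0,0,0,0,0],
  ],
  gripper=0,
)

```text
clock: 10.7
eef_pos: [0.6436, 0.158, 0.0212]
ee_rot: [0.0, 0.976, 0.219, -0.0]
wrist_force: [0.3, -0.1, -0.2]
gripper_width: 0.0854
gripper_force: 0.0
```

Call:
send_rows(
  targets=[
    [0,0,0.3,0,0,0],
    [0,0,0.6,0,0,0],
    [0,0,0.9,0,0,0],
    [0,0,0.9,0,0,0],
    [0,0,0.9,0,0,0],
  ],
)

```text
clock: 11.2
eef_pos: [0.6439, 0.158, 0.1136]
ee_rot: [-0.0, 0.976, 0.219, 0.0]
wrist_force: [-0.7, -1.1, 0.3]
gripper_width: 0.0856
gripper_force: 0.0
```

Call:
send_rows(
  targets=[
    [0,0,0.9,0,0,0],
    [0,0,0.9,0,0,0],
    [0,0,0.9,0,0,0],
    [0,-0.9,0.9,0,0,0],
    [0,-0.9,0,0,0,0],
  ],
)

```text
clock: 11.7
eef_pos: [0.6448, 0.1128, 0.2056]
ee_rot: [-0.0, 0.976, 0.219, 0.002]
wrist_force: [0.7, 0.2, -0.0]
gripper_width: 0.0854
gripper_force: 0.0
```

Call:
send_rows(
  targets=[
    [0,-0.9,0,0,0,0],
    [0,-0.9,0,0,0,0],
    [0,-0.9,0,0,0,0],
    [0,-0.9,0,0,0,0],
    [0,-0.9,0,0,0,0],
  ],
)

```text
clock: 12.2
eef_pos: [0.6436, -0.0005, 0.2027]
ee_rot: [-0.0, 0.976, 0.218, 0.001]
wrist_force: [-0.5, -0.5, 0.1]
gripper_width: 0.0855
gripper_force: 0.0
```

```bash
python3 -c "
from pc import *
st(); pile('p1',[('bat',.092,.112),('ctl',.07,.085),('case',.04,.058)])
for n,(x0,y0,x1,y1) in dict(top=(205,165,250,212),scene=(300,225,360,285)).items():
  X=cloud(n,np.load(f'pics/{n}_p1.npy'))[y0:y1,x0:x1].reshape(-1,3)
  for lo,hi in((.012,.018),(.038,.052)):
    s=X[(X[:,2]>lo)&(X[:,2]<hi)];print(len(s),s.mean(0).round(4),[np.round(v,1) for v in cv2.minAreaRect((s[:,:2]*1e3).astype(np.float32))] if len(s)>4 else '')
"
```

```text
[ 6.436e-01 -5.000e-04  2.027e-01] yaw -2.7011 w 0.08552833670466242 q7 -0.85 t 12.2 [-0.5 -0.5  0.1]
top bat 468 0.1007 [array([ 636.2, -146.7]), array([73.9, 40.5]), np.float64(24.9)]
top ctl 536 0.0769 [array([ 642.7, -146.6]), array([134.6,  52.8]), np.float64(13.2)]
top case 381 0.0484 [array([ 644.8, -147.1]), array([170. ,  63.1]), np.float64(10.4)]
scene bat 512 0.1012 [array([ 637. , -147.4]), array([74.1, 40.1]), np.float64(24.8)]
scene ctl 607 0.0774 [array([ 642. , -147.7]), array([136.1,  52.7]), np.float64(13.4)]
scene case 438 0.0484 [array([ 644.1, -148.3]), array([170.8,  62.4]), np.float64(10.3)]
0 [nan nan nan] 
0 [nan nan nan] 
268 [0.6485 0.1575 0.0153] [array([643.5, 157.5]), array([69.9, 68.2]), np.float64(0.5)]
173 [0.644  0.1556 0.0435] [array([643.1, 156.1]), array([34.2, 34.6]), np.float64(75.8)]<string>:7: RuntimeWarning: Mean of empty slice.
  ret = um.true_divide(
```

Call:
send_rows(
  targets=[
    [-0.04,-0.85,0,0,0,-0.002],
    [-0.04,-0.85,0,0,0,0],
    [-0.04,-0.85,0,0,0,0],
    [-0.04,-0.85,0,0,0,0],
    [-0.04,-0.85,0,0,0,0],
  ],
)

```text
clock: 12.8
eef_pos: [0.6387, -0.1061, 0.2024]
ee_rot: [-0.0, 0.976, 0.216, 0.0]
wrist_force: [-0.2, -0.0, 0.8]
gripper_width: 0.0853
gripper_force: 0.0
```

Call:
send_rows(
  targets=[
    [-0.04,-0.85,0,0,0,0],
    [-0.04,-0.76,0,0,0,0],
    [0,0,0,0,0,0],
    [0,0,-0.5,0,0,0],
    [0,0,-0.7,0,0,0],
  ],
)

```text
clock: 13.3
eef_pos: [0.6373, -0.1446, 0.1713]
ee_rot: [-0.0, 0.976, 0.216, 0.001]
wrist_force: [0.6, 0.1, -1.2]
gripper_width: 0.0857
gripper_force: 0.0
```

Call:
send_rows(
  targets=[
    [0,0,-0.7,0,0,0],
    [0,0,-0.7,0,0,0],
    [0,0,-0.6,0,0,0],
    [0,0,-0.5,0,0,0],
    [0,0,0,0,0,0],
  ],
)

```text
clock: 13.8
eef_pos: [0.636, -0.1452, 0.1071]
ee_rot: [-0.0, 0.976, 0.216, -0.001]
wrist_force: [0.3, -0.0, -0.7]
gripper_width: 0.0857
gripper_force: 0.0
```

```bash
python3 -c "
from pc import *
st()"
```

```text
[ 0.636  -0.1452  0.1071] yaw -2.7065 w 0.08570721762881028 q7 -0.58 t 13.8 [ 0.3 -0.  -0.7]
```

Call:
send_rows(
  targets=[
    [0.02,-0.06,-0.4,0,0,0],
    [0,0,-0.3,0,0,0],
    [0,0,-0.2,0,0,0],
    [0,0,0,0,0,0],
    [0,0,0,0,0,0],
  ],
)

```text
clock: 14.3
eef_pos: [0.6372, -0.1475, 0.0864]
ee_rot: [0.0, 0.976, 0.216, 0.0]
wrist_force: [0.1, -0.9, 0.4]
gripper_width: 0.0857
gripper_force: 0.0
```

Call:
send_rows(
  targets=[
    [0,0,0,0,0,0],
    [0,0,0,0,0,0],
    [0,0,0,0,0,0],
    [0,0,0,0,0,0],
    [0,0,0,0,0,0],
  ],
  gripper=1,
  squeeze=35,
)

```text
clock: 14.8
eef_pos: [0.6373, -0.1475, 0.0867]
ee_rot: [0.0, 0.976, 0.216, 0.0]
wrist_force: [-1.3, -0.2, 5.6]
gripper_width: 0.0395
gripper_force: 35.9
```

Call:
send_rows(
  targets=[
    [0,0,0,0,0,0],
    [0,0,0,0,0,0],
    [0,0,0,0,0,0],
    [0,0,0,0,0,0],
    [0,0,0,0,0,0],
  ],
)

```text
clock: 15.3
eef_pos: [0.6373, -0.1475, 0.0867]
ee_rot: [0.0, 0.976, 0.216, 0.0]
wrist_force: [-1.8, 0.4, 5.5]
gripper_width: 0.0392
gripper_force: 35.9
```

Call:
send_rows(
  targets=[
    [0,0,0.2,0,0,0],
    [0,0,0.4,0,0,0],
    [0,0,0.7,0,0,0],
    [0,0,0.8,0,0,0],
    [0,0,0.8,0,0,0],
  ],
)

```text
clock: 15.8
eef_pos: [0.6372, -0.1476, 0.1609]
ee_rot: [0.0, 0.977, 0.215, 0.0]
wrist_force: [-0.2, -0.0, -1.0]
gripper_width: 0.0397
gripper_force: 35.5
```

```bash
python3 -c "
from pc import *
st(); p,d=grab_frame('scene'); crop(p,(150,110,300,300),3,'l3')"
```

```text
[ 0.6372 -0.1476  0.1609] yaw -2.7072 w 0.039656476611325 q7 -0.61 t 15.8 [-0.2 -0.  -1. ]
```

View pics/l3.png

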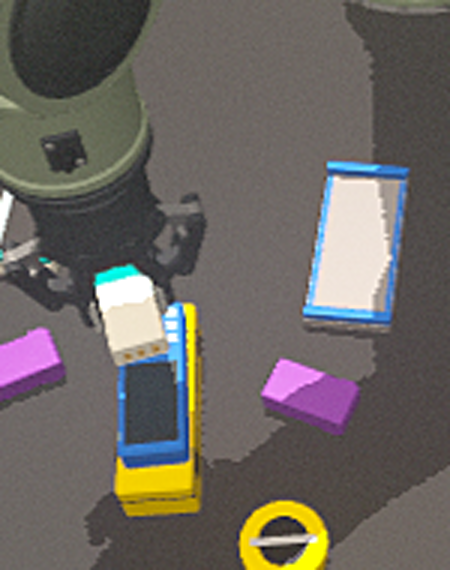

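Call:
send_rows(
  targets=[
    [-0.4,-0.37,0.1,0,0,0],
    [-0.65,-0.6,0.1,0,0,-0.0118],
    [-0.65,-0.6,0,0,0,-0.0118],
    [-0.65,-0.6,0,0,0,-0.0118],
    [-0.65,-0.6,0,0,0,-0.0118],
  ],
)

```text
clock: 16.35
eef_pos: [0.5605, -0.2178, 0.1639]
ee_rot: [-0.0, 0.99, 0.142, -0.0]
wrist_force: [0.5, 0.5, -1.5]
gripper_width: 0.0389
gripper_force: 35.5
```

Call:
send_rows(
  targets=[
    [-0.65,-0.6,0,0,0,-0.0118],
    [-0.65,-0.6,0,0,0,-0.0118],
    [-0.65,-0.6,0,0,0,-0.0118],
    [-0.65,-0.6,0,0,0,-0.0118],
    [-0.65,-0.6,0,0,0,-0.0118],
  ],
)

```text
clock: 16.85
eef_pos: [0.4795, -0.2929, 0.1638]
ee_rot: [0.0, 0.999, 0.049, -0.0]
wrist_force: [-0.0, -1.1, -1.2]
gripper_width: 0.0392
gripper_force: 35.5
```

Call:
send_rows(
  targets=[
    [-0.65,-0.6,0,0,0,-0.0118],
    [-0.2,-0.19,0,0,0,0],
    [0,0,0,0,0,0],
    [0,0,-0.4,0,0,0],
    [0,0,-0.7,0,0,0],
  ],
)

```text
clock: 17.35
eef_pos: [0.4609, -0.3109, 0.136]
ee_rot: [0.0, 0.999, 0.033, 0.001]
wrist_force: [-0.1, -0.0, -2.2]
gripper_width: 0.039
gripper_force: 35.5
```

Call:
send_rows(
  targets=[
    [0,0,-0.7,0,0,0],
    [0,0,-0.7,0,0,0],
    [0,0,-0.5,0,0,0],
    [0,0,-0.4,0,0,0],
    [0,0,0,0,0,0],
  ],
)

```text
clock: 17.85
eef_pos: [0.4594, -0.3109, 0.0776]
ee_rot: [-0.0, 0.999, 0.032, -0.001]
wrist_force: [-0.1, -0.1, -1.0]
gripper_width: 0.0393
gripper_force: 35.5
```

```bash
python3 -c "
from pc import *
st()"
```

```text
[ 0.4594 -0.3109  0.0776] yaw -3.0772 w 0.0392655156161938 q7 -0.45 t 17.85 [-0.1 -0.1 -1. ]
```

Call:
send_rows(
  targets=[
    [0.02,-0.02,-0.6,0,0,0],
    [0,0,-0.5,0,0,0],
    [0,0,-0.4,0,0,0],
    [0,0,-0.2,0,0,0],
    [0,0,0,0,0,0],
  ],
)

```text
clock: 18.35
eef_pos: [0.4598, -0.3119, 0.0356]
ee_rot: [-0.0, 0.999, 0.032, -0.0]
wrist_force: [-0.1, 0.4, -1.2]
gripper_width: 0.0395
gripper_force: 35.5
```

Call:
send_rows(
  targets=[
    [0,0,0,0,0,0],
    [0,0,0,0,0,0],
    [0,0,0,0,0,0],
    [0,0,0,0,0,0],
    [0,0,0,0,0,0],
  ],
)

```text
clock: 18.85
eef_pos: [0.4602, -0.3119, 0.0364]
ee_rot: [0.0, 0.999, 0.032, 0.0]
wrist_force: [-0.1, 0.1, -0.9]
gripper_width: 0.039
gripper_force: 35.5
```

Contact expected at 0.0287; go down 6.5 mm, then 1 mm steps.

Call:
send_rows(
  targets=[
    [0,0.01,-0.15,0,0,0],
    [0,0,-0.11,0,0,0],
    [0,0,0,0,0,0],
    [0,0,0,0,0,0],
    [0,0,0,0,0,0],
  ],
)

```text
clock: 19.35
eef_pos: [0.4601, -0.3117, 0.0298]
ee_rot: [0.0, 0.999, 0.032, -0.0]
wrist_force: [-0.8, 0.8, -0.6]
gripper_width: 0.0393
gripper_force: 35.5
```

Call:
send_rows(
  targets=[
    [0,0,-0.04,0,0,0],
    [0,0,0,0,0,0],
    [0,0,0,0,0,0],
    [0,0,0,0,0,0],
    [0,0,0,0,0,0],
  ],
)

```text
clock: 19.85
eef_pos: [0.4602, -0.3117, 0.0288]
ee_rot: [-0.0, 0.999, 0.032, 0.0]
wrist_force: [-0.4, 0.3, -0.9]
gripper_width: 0.0393
gripper_force: 35.5
```

Call:
send_rows(
  targets=[
    [0,0,-0.03,0,0,0],
    [0,0,0,0,0,0],
    [0,0,0,0,0,0],
    [0,0,0,0,0,0],
    [0,0,0,0,0,0],
  ],
)

```text
clock: 20.35
eef_pos: [0.4602, -0.3117, 0.0286]
ee_rot: [-0.0, 0.999, 0.032, 0.0]
wrist_force: [-2.1, 3.4, 13.5]
gripper_width: 0.0389
gripper_force: 37.1
```

Call:
send_rows(
  targets=[
    [0,0,0.01,0,0,0],
    [0,0,0,0,0,0],
    [0,0,0,0,0,0],
    [0,0,0,0,0,0],
    [0,0,0,0,0,0],
  ],
  gripper=0,
)

```text
clock: 20.85
eef_pos: [0.4601, -0.3117, 0.0282]
ee_rot: [-0.0, 0.999, 0.032, -0.0]
wrist_force: [0.4, -0.0, -0.3]
gripper_width: 0.0853
gripper_force: 0.0
```

Call:
send_rows(
  targets=[
    [0,0,0.3,0,0,0],
    [0,0,0.6,0,0,0],
    [0,0,0.9,0,0,0],
    [0,0,0.9,0,0,0],
    [0,0,0.9,0,0,0],
  ],
)

```text
clock: 21.35
eef_pos: [0.4601, -0.3119, 0.1204]
ee_rot: [0.0, 0.999, 0.032, 0.0]
wrist_force: [0.0, 0.6, 0.4]
gripper_width: 0.0851
gripper_force: 0.0
```

Call:
send_rows(
  targets=[
    [0,0.5,0.9,0,0,0],
    [0,0.95,0.9,0,0,0],
    [0,0.95,0.6,0,0,0],
    [0,0.95,0,0,0,0],
    [0,0.95,0,0,0,0],
  ],
)

```text
clock: 21.85
eef_pos: [0.4603, -0.2033, 0.1798]
ee_rot: [-0.0, 0.999, 0.032, 0.001]
wrist_force: [0.1, 0.4, -0.3]
gripper_width: 0.0854
gripper_force: 0.0
```

Call:
send_rows(
  targets=[
    [0,0.95,0,0,0,0],
    [0,0.95,0,0,0,0],
    [0,0.95,0,0,0,0],
    [0,0.95,0,0,0,0.0136],
    [0,0.95,0,0,0,0.0136],
  ],
)

```text
clock: 22.35
eef_pos: [0.46, -0.0845, 0.1793]
ee_rot: [-0.0, 0.997, 0.075, 0.0]
wrist_force: [0.7, -1.1, 0.1]
gripper_width: 0.0852
gripper_force: 0.0
```

```bash
python3 -c "
from pc import *
st(); pile('p2',[('ctl',.07,.085),('case',.04,.058)])
for n,(x0,y0,x1,y1) in dict(top=(370,220,430,295),scene=(130,145,190,215)).items():
  X=cloud(n,np.load(f'pics/{n}_p2.npy'))[y0:y1,x0:x1].reshape(-1,3)
  for lo,hi in((.014,.031),(.038,.052)):
    s=X[(X[:,2]>lo)&(X[:,2]<hi)];print(len(s),s.mean(0).round(4),[np.round(v,1) for v in cv2.minAreaRect((s[:,:2]*1e3).astype(np.float32))] if len(s)>4 else '')
crop(cv2.imread('pics/scene_p2.png'),(110,120,310,300),3,'l4')
"
```

```text
[ 0.46   -0.0845  0.1793] yaw -2.991 w 0.08519353167724063 q7 -0.89 t 22.35 [ 0.7 -1.1  0.1]
top ctl 576 0.0769 [array([ 656.4, -144.1]), array([106.5,  52.8]), np.float64(13.9)]
top case 124 0.0477 [array([ 670.9, -143.4]), array([118.6,  63. ]), np.float64(13.0)]
scene ctl 1132 0.0775 [array([ 642.7, -147.5]), array([135.7,  52.4]), np.float64(13.3)]
scene case 436 0.0484 [array([ 644.2, -148.3]), array([171. ,  62.2]), np.float64(10.2)]
517 [ 0.4575 -0.3051  0.0219] [array([ 460.4, -311. ]), array([109.9,  63.6]), np.float64(3.8)]
448 [ 0.4595 -0.3107  0.0428] [array([ 459.8, -311.3]), array([73.8, 40.9]), np.float64(4.1)]
413 [ 0.4739 -0.3015  0.0227] [array([ 460.2, -311.8]), array([112.6,  63.4]), np.float64(3.4)]
336 [ 0.4614 -0.3111  0.0432] [array([ 460.6, -312.1]), array([74.1, 41. ]), np.float64(3.5)]
```

View pics/l4.png

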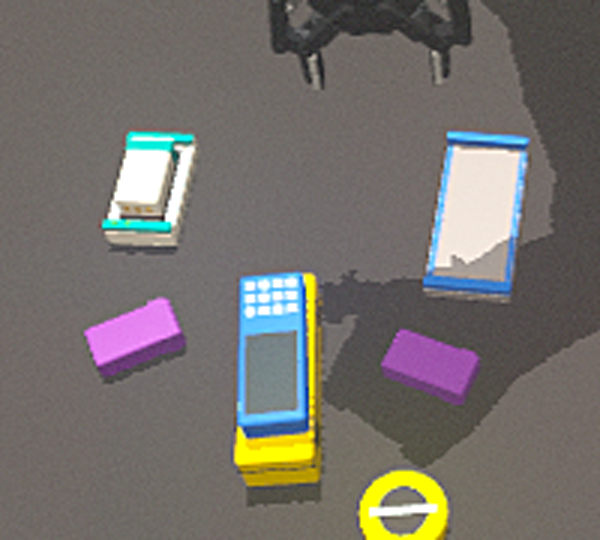

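Call:
send_rows(
  targets=[
    [0.5,-0.2,0,0,0,0.0085],
    [0.9,-0.3,0,0,0,0.0085],
    [0.95,-0.32,0,0,0,0.0085],
    [0.95,-0.32,0,0,0,0],
    [0.95,-0.32,0,0,0,0],
  ],
)

```text
clock: 22.95
eef_pos: [0.5672, -0.1231, 0.1793]
ee_rot: [0.0, 0.993, 0.114, 0.0]
wrist_force: [0.9, 0.3, 0.2]
gripper_width: 0.0856
gripper_force: 0.0
```

Call:
send_rows(
  targets=[
    [0.95,-0.32,0,0,0,0],
    [0.95,-0.32,0,0,0,0],
    [0.8,-0.3,0,0,0,0],
    [0.35,-0.1,0,0,0,0],
    [0,0,0,0,0,0],
  ],
)

```text
clock: 23.45
eef_pos: [0.6428, -0.1488, 0.1786]
ee_rot: [0.0, 0.993, 0.114, 0.0]
wrist_force: [-0.9, -0.5, -0.0]
gripper_width: 0.0851
gripper_force: 0.0
```

Call:
send_rows(
  targets=[
    [0,0,-0.6,0,0,0],
    [0,0,-0.9,0,0,0],
    [0,0,-0.9,0,0,0],
    [0,0,-0.9,0,0,0],
    [0,0,-0.5,0,0,0],
  ],
)

```text
clock: 23.95
eef_pos: [0.6411, -0.1473, 0.0813]
ee_rot: [-0.0, 0.993, 0.114, -0.001]
wrist_force: [1.5, -0.3, -0.1]
gripper_width: 0.0854
gripper_force: 0.0
```

Call:
send_rows(
  targets=[
    [0,0,0,0,0,0],
    [0,0,0,0,0,0],
    [0,0,0,0,0,0],
    [0,0,0,0,0,0],
    [0,0,0,0,0,0],
  ],
)

```text
clock: 24.45
eef_pos: [0.6429, -0.148, 0.0839]
ee_rot: [0.0, 0.993, 0.114, 0.0]
wrist_force: [0.5, -0.4, 0.1]
gripper_width: 0.0857
gripper_force: 0.0
```

```bash
python3 -c "
from pc import *
st()"
```

```text
[ 0.6429 -0.148   0.0839] yaw -2.9121 w 0.0856823477071535 q7 -0.73 t 24.45 [ 0.5 -0.4  0.1]
```

Call:
send_rows(
  targets=[
    [-0.01,0.03,-0.5,0,0,0],
    [0,0,-0.4,0,0,0],
    [0,0,-0.26,0,0,0],
    [0,0,0,0,0,0],
    [0,0,0,0,0,0],
  ],
)

```text
clock: 24.95
eef_pos: [0.6423, -0.1474, 0.0541]
ee_rot: [0.0, 0.993, 0.114, -0.0]
wrist_force: [0.7, 0.0, 0.6]
gripper_width: 0.0856
gripper_force: 0.0
```

Call:
send_rows(
  targets=[
    [0,0,0,0,0,0],
    [0,0,0,0,0,0],
    [0,0,0,0,0,0],
    [0,0,0,0,0,0],
    [0,0,0,0,0,0],
  ],
  gripper=1,
  squeeze=55,
)

```text
clock: 25.45
eef_pos: [0.6426, -0.1471, 0.0548]
ee_rot: [-0.0, 0.993, 0.114, 0.0]
wrist_force: [-2.5, 1.4, 6.1]
gripper_width: 0.051
gripper_force: 58.3
```

Call:
send_rows(
  targets=[
    [0,0,0,0,0,0],
    [0,0,0,0,0,0],
    [0,0,0,0,0,0],
    [0,0,0,0,0,0],
    [0,0,0,0,0,0],
  ],
)

```text
clock: 25.95
eef_pos: [0.6426, -0.1471, 0.0549]
ee_rot: [-0.0, 0.993, 0.114, 0.0]
wrist_force: [-2.6, 1.7, 6.1]
gripper_width: 0.0512
gripper_force: 58.3
```

Call:
send_rows(
  targets=[
    [0,0,0.2,0,0,0],
    [0,0,0.4,0,0,0],
    [0,0,0.7,0,0,0],
    [0,0,0.8,0,0,0],
    [0,0,0.8,0,0,0],
  ],
)

```text
clock: 26.45
eef_pos: [0.6425, -0.1474, 0.1289]
ee_rot: [0.0, 0.993, 0.114, 0.0]
wrist_force: [0.1, -0.7, -3.8]
gripper_width: 0.0512
gripper_force: 58.3
```

```bash
python3 -c "
from pc import *
st(); p,d=grab_frame('scene'); crop(p,(150,110,300,300),3,'l5')"
```

```text
[ 0.6425 -0.1474  0.1289] yaw -2.9123 w 0.05124059326965977 q7 -0.76 t 26.45 [ 0.1 -0.7 -3.8]
```

View pics/l5.png

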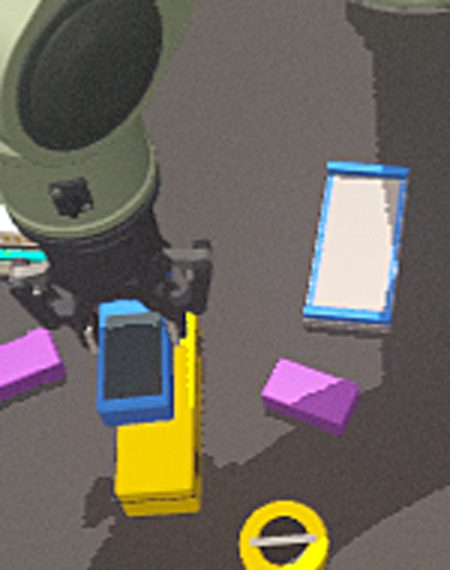

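Call:
send_rows(
  targets=[
    [-0.2,0.15,0.5,0,0,0],
    [-0.6,0.45,0.3,0,0,-0.0088],
    [-0.8,0.59,0,0,0,-0.0088],
    [-0.8,0.59,0,0,0,-0.0088],
    [-0.8,0.59,0,0,0,-0.0088],
  ],
)

```text
clock: 27.0
eef_pos: [0.561, -0.0871, 0.147]
ee_rot: [-0.0, 0.998, 0.059, -0.0]
wrist_force: [-0.2, 0.2, -3.9]
gripper_width: 0.0506
gripper_force: 58.6
```

Call:
send_rows(
  targets=[
    [-0.8,0.59,0,0,0,-0.0088],
    [-0.8,0.59,0,0,0,-0.0088],
    [-0.8,0.59,0,0,0,-0.0088],
    [-0.8,0.59,0,0,0,-0.0088],
    [-0.8,0.59,0,0,0,0],
  ],
)

```text
clock: 27.5
eef_pos: [0.461, -0.0134, 0.147]
ee_rot: [-0.0, 1.0, 0.004, -0.0]
wrist_force: [0.2, 0.1, -4.1]
gripper_width: 0.0511
gripper_force: 58.5
```

Call:
send_rows(
  targets=[
    [-0.31,0.22,0,0,0,0],
    [0,0,0,0,0,0],
    [0,0,-0.4,0,0,0],
    [0,0,-0.8,0,0,0],
    [0,0,-0.8,0,0,0],
  ],
)

```text
clock: 28.0
eef_pos: [0.4555, -0.0092, 0.0957]
ee_rot: [0.0, 1.0, 0.004, 0.0]
wrist_force: [0.7, 0.7, -4.2]
gripper_width: 0.0507
gripper_force: 58.6
```

Call:
send_rows(
  targets=[
    [0,0,-0.8,0,0,0],
    [0,0,-0.6,0,0,0],
    [0,0,-0.4,0,0,0],
    [0,0,0,0,0,0],
    [0,0,0,0,0,0],
  ],
)

```text
clock: 28.5
eef_pos: [0.4549, -0.0092, 0.0519]
ee_rot: [0.0, 1.0, 0.004, 0.0]
wrist_force: [0.5, 0.0, -3.4]
gripper_width: 0.0511
gripper_force: 58.4
```

```bash
python3 -c "
from pc import *
st()"
```

```text
[ 0.4549 -0.0092  0.0519] yaw -3.1341 w 0.05110703471006121 q7 -0.94 t 28.5 [ 0.5  0.  -3.4]
```

Call:
send_rows(
  targets=[
    [0,0.015,-0.5,0,0,0],
    [0,0,-0.4,0,0,0],
    [0,0,-0.25,0,0,0],
    [0,0,-0.15,0,0,0],
    [0,0,0,0,0,0],
  ],
)

```text
clock: 29.0
eef_pos: [0.4546, -0.0084, 0.0191]
ee_rot: [-0.0, 1.0, 0.004, -0.0]
wrist_force: [0.4, -0.6, -3.6]
gripper_width: 0.0508
gripper_force: 58.6
```

Call:
send_rows(
  targets=[
    [0,0,-0.04,0,0,0],
    [0,0,0,0,0,0],
    [0,0,0,0,0,0],
    [0,0,0,0,0,0],
    [0,0,0,0,0,0],
  ],
)

```text
clock: 29.5
eef_pos: [0.4547, -0.0083, 0.0184]
ee_rot: [-0.0, 1.0, 0.004, 0.0]
wrist_force: [-0.6, 0.0, -4.3]
gripper_width: 0.0507
gripper_force: 58.6
```

Call:
send_rows(
  targets=[
    [0,0,-0.05,0,0,0],
    [0,0,0,0,0,0],
    [0,0,0,0,0,0],
    [0,0,0,0,0,0],
    [0,0,0,0,0,0],
  ],
)

```text
clock: 30.0
eef_pos: [0.4547, -0.0083, 0.0171]
ee_rot: [-0.0, 1.0, 0.004, 0.0]
wrist_force: [-0.7, 0.8, -3.7]
gripper_width: 0.0511
gripper_force: 58.6
```

Call:
send_rows(
  targets=[
    [0,0,-0.02,0,0,0],
    [0,0,0,0,0,0],
    [0,0,0,0,0,0],
    [0,0,0,0,0,0],
    [0,0,0,0,0,0],
  ],
)

```text
clock: 30.5
eef_pos: [0.4547, -0.0083, 0.0168]
ee_rot: [-0.0, 1.0, 0.004, 0.0]
wrist_force: [-1.5, 0.5, 6.9]
gripper_width: 0.0506
gripper_force: 59.6
```

Call:
send_rows(
  targets=[
    [0,0,0.01,0,0,0],
    [0,0,0,0,0,0],
    [0,0,0,0,0,0],
    [0,0,0,0,0,0],
    [0,0,0,0,0,0],
  ],
  gripper=0,
)

```text
clock: 31.0
eef_pos: [0.4547, -0.0083, 0.0168]
ee_rot: [-0.0, 1.0, 0.004, 0.0]
wrist_force: [-0.6, -0.2, 0.1]
gripper_width: 0.0853
gripper_force: 0.0
```

Call:
send_rows(
  targets=[
    [0,0,0.3,0,0,0],
    [0,0,0.6,0,0,0],
    [0,0,0.9,0,0,0],
    [0,0,0.9,0,0,0],
    [0,0,0.9,0,0,0],
  ],
)

```text
clock: 31.5
eef_pos: [0.4544, -0.0084, 0.1081]
ee_rot: [0.0, 1.0, 0.004, -0.0]
wrist_force: [0.0, 0.1, 0.2]
gripper_width: 0.0855
gripper_force: 0.0
```

Call:
send_rows(
  targets=[
    [0,-0.4,0.9,0,0,0],
    [0,-0.9,0.9,0,0,0],
    [0,-0.9,0,0,0,0],
    [0,-0.9,0,0,0,0.0274],
    [0,-0.9,0,0,0,0.0274],
  ],
)

```text
clock: 32.0
eef_pos: [0.4545, -0.109, 0.1524]
ee_rot: [-0.0, 0.996, 0.092, 0.0]
wrist_force: [0.4, -0.8, 0.4]
gripper_width: 0.0852
gripper_force: 0.0
```

```bash
python3 -c "
from pc import *
st(); pile('p3',[('case',.04,.058)])
for n,(x0,y0,x1,y1) in dict(top=(255,210,315,310),scene=(230,140,300,235)).items():
  X=cloud(n,np.load(f'pics/{n}_p3.npy'))[y0:y1,x0:x1].reshape(-1,3)
  for lo,hi in((.008,.025),(.033,.048)):
    s=X[(X[:,2]>lo)&(X[:,2]<hi)];print(len(s),s.mean(0).round(4),[np.round(v,1) for v in cv2.minAreaRect((s[:,:2]*1e3).astype(np.float32))] if len(s)>4 else '')
a=-.298;ax=np.array([np.cos(a),np.sin(a)]);pe=np.array([-ax[1],ax[0]]);c=np.array([.4563,.3355])
for n in('top','scene'):
  X=cloud(n,np.load(f'pics/{n}_p3.npy')).reshape(-1,3);r=X[:,:2]-c;l=r@ax;w=r@pe
  s=(X[:,2]>.0095)&(X[:,2]<.03)&(abs(l)<.13)&(abs(w)<.07)
  for k in(l>0,l<0):
    q=X[s&k];print(n,'stop',len(q),[np.round(v,1) for v in cv2.minAreaRect((q[:,:2]*1e3).astype(np.float32))])
  im=cv2.imread(f'pics/{n}_p3.png')
  roi=dict(top=(115,200,200,310),scene=(360,155,435,250))[n]
  print('col',rect(n,mask(im,roi,(20,120,60),(35,255,255)),.010))
"
```

```text
[ 0.4545 -0.109   0.1524] yaw -2.9577 w 0.08524601865765714 q7 -0.77 t 32.0 [ 0.4 -0.8  0.4]
top case 805 0.0489 [array([ 662.7, -142.8]), array([132.5,  62.9]), np.float64(8.8)]
scene case 1606 0.0493 [array([ 644.4, -148.1]), array([170.3,  63.3]), np.float64(10.7)]
439 [0.4963 0.0006 0.0137] [array([489.7,  -5.1]), array([ 81.3, 209.5]), np.float64(82.9)]
668 [ 0.4744 -0.0052  0.0387] [array([461.1,  -8.4]), array([ 51.1, 121.2]), np.float64(88.9)]
682 [ 0.4822 -0.0079  0.0155] [array([485.8, -11. ]), array([ 87.3, 236.6]), np.float64(85.6)]
807 [ 0.4595 -0.0088  0.0394] [array([455.3,  -9.3]), array([137. ,  52.1]), np.float64(0.1)]
top stop 126 [array([515.8, 305.9]), array([ 82.3, 101. ]), np.float64(89.2)]
top stop 135 [array([365.7, 355.6]), array([46.5, 91.7]), np.float64(11.1)]
col (array([ 0.4578,  0.3347, -0.2996,  0.2119,  0.092 ]), 822)
scene stop 161 [array([519.5, 324.1]), array([ 82.4, 102.1]), np.float64(58.9)]
scene stop 132 [array([401.1, 349.9]), array([84.4, 89. ]), np.float64(71.0)]
col (array([ 0.4556,  0.3351, -0.2964,  0.2125,  0.0873]), 610)
```

Call:
send_rows(
  targets=[
    [0.5,-0.1,0,0,0,0],
    [0.9,-0.18,0,0,0,0],
    [0.9,-0.18,0,0,0,0],
    [0.9,-0.18,0,0,0,0],
    [0.9,-0.18,0,0,0,0],
  ],
)

```text
clock: 32.6
eef_pos: [0.5579, -0.1283, 0.1521]
ee_rot: [-0.0, 0.996, 0.09, -0.0]
wrist_force: [-0.3, -0.4, 0.4]
gripper_width: 0.0853
gripper_force: 0.0
```

Call:
send_rows(
  targets=[
    [0.9,-0.18,0,0,0,0],
    [0.9,-0.18,0,0,0,0],
    [0.9,-0.18,0,0,0,0],
    [0.8,-0.2,0,0,0,0],
    [0,0,0,0,0,0],
  ],
)

```text
clock: 33.1
eef_pos: [0.6461, -0.147, 0.1517]
ee_rot: [0.0, 0.996, 0.09, -0.0]
wrist_force: [-0.6, 0.7, -0.0]
gripper_width: 0.0857
gripper_force: 0.0
```

Call:
send_rows(
  targets=[
    [0,0,-0.5,0,0,0],
    [0,0,-0.8,0,0,0],
    [0,0,-0.8,0,0,0],
    [0,0,-0.4,0,0,0],
    [0,0,0,0,0,0],
  ],
)

```text
clock: 33.6
eef_pos: [0.6434, -0.1468, 0.0879]
ee_rot: [-0.0, 0.996, 0.09, -0.001]
wrist_force: [-0.7, 0.6, 0.5]
gripper_width: 0.0852
gripper_force: 0.0
```

Call:
send_rows(
  targets=[
    [0,0,0,0,0,0],
    [0,0,0,0,0,0],
    [0,0,0,0,0,0],
    [0,0,0,0,0,0],
    [0,0,0,0,0,0],
  ],
)

```text
clock: 34.1
eef_pos: [0.6448, -0.1473, 0.0896]
ee_rot: [0.0, 0.996, 0.09, 0.0]
wrist_force: [-0.2, -0.2, 0.2]
gripper_width: 0.0853
gripper_force: 0.0
```

```bash
python3 -c "
from pc import *
st()"
```

```text
[ 0.6448 -0.1473  0.0896] yaw -2.9612 w 0.08532915855955368 q7 -0.77 t 34.1 [-0.2 -0.2  0.2]
```

Down to z ≈ 0.020 (−2.78 units).

Call:
send_rows(
  targets=[
    [-0.01,-0.02,-0.6,0,0,0],
    [0,0,-0.7,0,0,0],
    [0,0,-0.7,0,0,0],
    [0,0,-0.5,0,0,0],
    [0,0,-0.28,0,0,0],
  ],
)

```text
clock: 34.6
eef_pos: [0.6436, -0.1478, 0.0177]
ee_rot: [-0.0, 0.996, 0.09, -0.001]
wrist_force: [0.4, 0.4, 0.9]
gripper_width: 0.0855
gripper_force: 0.0
```

Call:
send_rows(
  targets=[
    [0,0,0,0,0,0],
    [0,0,0,0,0,0],
    [0,0,0,0,0,0],
    [0,0,0,0,0,0],
    [0,0,0,0,0,0],
  ],
)

```text
clock: 35.1
eef_pos: [0.6446, -0.1478, 0.0202]
ee_rot: [0.0, 0.996, 0.09, 0.0]
wrist_force: [0.6, 0.3, 0.1]
gripper_width: 0.0858
gripper_force: 0.0
```

Call:
send_rows(
  targets=[
    [0,0,0,0,0,0],
    [0,0,0,0,0,0],
    [0,0,0,0,0,0],
    [0,0,0,0,0,0],
    [0,0,0,0,0,0],
  ],
  gripper=1,
  squeeze=70,
)

```text
clock: 35.6
eef_pos: [0.6445, -0.1477, 0.0203]
ee_rot: [-0.0, 0.996, 0.09, 0.0]
wrist_force: [-2.9, 2.5, 7.0]
gripper_width: 0.0588
gripper_force: 76.8
```

Call:
send_rows(
  targets=[
    [0,0,0,0,0,0],
    [0,0,0,0,0,0],
    [0,0,0,0,0,0],
    [0,0,0,0,0,0],
    [0,0,0,0,0,0],
  ],
)

```text
clock: 36.1
eef_pos: [0.6445, -0.1477, 0.0203]
ee_rot: [-0.0, 0.996, 0.09, 0.0]
wrist_force: [-2.8, 2.7, 6.8]
gripper_width: 0.0586
gripper_force: 76.8
```

Call:
send_rows(
  targets=[
    [0,0,0.2,0,0,0],
    [0,0,0.5,0,0,0],
    [0,0,0.8,0,0,0],
    [0,0,0.9,0,0,0],
    [0,0,0.9,0,0,0],
  ],
)

```text
clock: 36.6
eef_pos: [0.6442, -0.1479, 0.1038]
ee_rot: [0.0, 0.996, 0.09, -0.0]
wrist_force: [0.2, 0.3, -4.4]
gripper_width: 0.0588
gripper_force: 76.2
```

```bash
python3 -c "
from pc import *
st(); p,d=grab_frame('scene'); crop(p,(150,90,350,300),2.8,'l6')"
```

```text
[ 0.6442 -0.1479  0.1038] yaw -2.9614 w 0.05883067180456636 q7 -0.78 t 36.6 [ 0.2  0.3 -4.4]
```

View pics/l6.png

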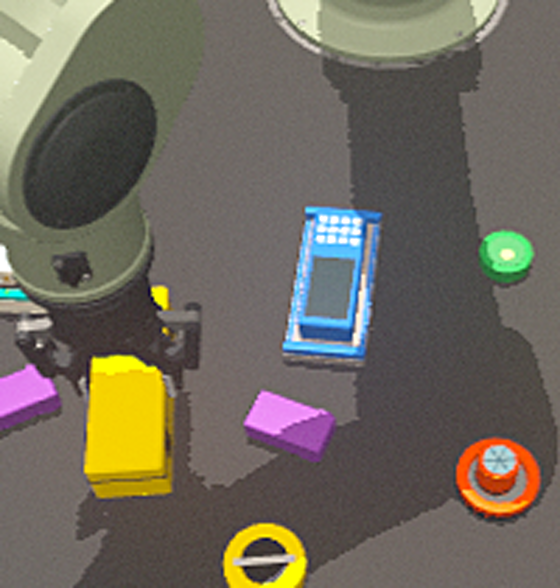

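Call:
send_rows(
  targets=[
    [-0.15,0.4,0.6,0,0,0],
    [-0.3,0.75,0.5,0,0,0],
    [-0.36,0.93,0.1,0,0,-0.008],
    [-0.36,0.93,0,0,0,-0.008],
    [-0.36,0.93,0,0,0,-0.008],
  ],
)

```text
clock: 37.15
eef_pos: [0.6054, -0.0478, 0.1326]
ee_rot: [-0.0, 0.999, 0.052, -0.0]
wrist_force: [0.3, 0.2, -5.3]
gripper_width: 0.0588
gripper_force: 77.1
```

Call:
send_rows(
  targets=[
    [-0.36,0.93,0,0,0,-0.008],
    [-0.36,0.93,0,0,0,-0.008],
    [-0.36,0.93,0,0,0,-0.008],
    [-0.36,0.93,0,0,0,-0.008],
    [-0.36,0.93,0,0,0,-0.008],
  ],
)

```text
clock: 37.65
eef_pos: [0.5602, 0.0684, 0.1325]
ee_rot: [-0.0, 1.0, -0.011, -0.0]
wrist_force: [0.4, 0.4, -4.5]
gripper_width: 0.059
gripper_force: 77.0
```

Call:
send_rows(
  targets=[
    [-0.36,0.93,0,0,0,-0.008],
    [-0.36,0.93,0,0,0,-0.008],
    [-0.36,0.93,0,0,0,-0.008],
    [-0.36,0.93,0,0,0,-0.008],
    [-0.36,0.93,0,0,0,-0.008],
  ],
)

```text
clock: 38.15
eef_pos: [0.5151, 0.1846, 0.1325]
ee_rot: [-0.0, 0.997, -0.073, -0.0]
wrist_force: [1.1, 0.5, -4.5]
gripper_width: 0.0588
gripper_force: 77.0
```

Call:
send_rows(
  targets=[
    [-0.36,0.93,0,0,0,-0.008],
    [-0.36,0.93,0,0,0,-0.008],
    [-0.36,0.93,0,0,0,-0.008],
    [-0.36,0.93,0,0,0,-0.008],
    [-0.36,0.93,0,0,0,-0.008],
  ],
)

```text
clock: 38.65
eef_pos: [0.47, 0.3007, 0.1325]
ee_rot: [-0.0, 0.991, -0.136, -0.0]
wrist_force: [0.9, -0.4, -4.2]
gripper_width: 0.0585
gripper_force: 77.0
```

Call:
send_rows(
  targets=[
    [-0.36,0.93,0,0,0,-0.008],
    [-0.2,0.5,0,0,0,0],
    [0,0,0,0,0,0],
    [0,0,0,0,0,0],
    [0,0,0,0,0,0],
  ],
)

```text
clock: 39.15
eef_pos: [0.4575, 0.3341, 0.1325]
ee_rot: [0.0, 0.989, -0.149, 0.0]
wrist_force: [-0.2, 0.1, -4.6]
gripper_width: 0.059
gripper_force: 77.0
```

```bash
python3 -c "
from pc import *
st(); print(np.round(sense()['joint_positions'],2)); p,d=grab_frame('scene'); crop(p,(290,90,470,300),2.8,'l7')"
```

```text
[0.4575 0.3341 0.1325] yaw -3.4398 w 0.05901336890898257 q7 -1.94 t 39.15 [-0.2  0.1 -4.6]
[-1.3   0.74  0.86  1.87 -0.73  0.88 -1.94]
```

View pics/l7.png

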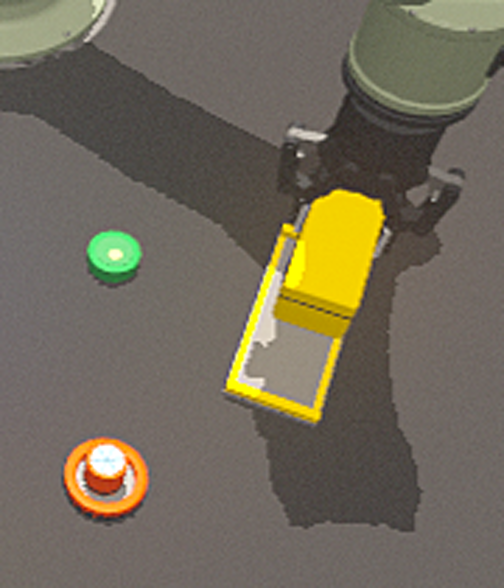

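Call:
send_rows(
  targets=[
    [-0.02,0.04,-0.5,0,0,0],
    [0,0,-0.8,0,0,0],
    [0,0,-0.8,0,0,0],
    [0,0,-0.8,0,0,0],
    [0,0,-0.5,0,0,0],
  ],
)

```text
clock: 39.7
eef_pos: [0.4562, 0.3354, 0.0453]
ee_rot: [0.001, 0.989, -0.148, -0.001]
wrist_force: [-0.6, -0.2, -5.1]
gripper_width: 0.0587
gripper_force: 76.9
```

Call:
send_rows(
  targets=[
    [0,0,-0.3,0,0,0],
    [0,0,-0.2,0,0,0],
    [0,0,0,0,0,0],
    [0,0,0,0,0,0],
    [0,0,0,0,0,0],
  ],
)

```text
clock: 40.2
eef_pos: [0.4569, 0.3364, 0.0353]
ee_rot: [-0.0, 0.989, -0.148, 0.0]
wrist_force: [-0.4, 0.3, -4.5]
gripper_width: 0.0589
gripper_force: 76.9
```

```bash
python3 -c "
from pc import *
st(); p,d=grab_frame('scene')
X=cloud('scene',d).reshape(-1,3);c=np.array([.457,.335]);a=-.298;ax=np.array([np.cos(a),np.sin(a)]);pe=np.array([-ax[1],ax[0]])
r=X[:,:2]-c;l=r@ax;w=r@pe
for lo,hi in((.056,.066),(.004,.025)):
  s=(X[:,2]>lo)&(X[:,2]<hi)&(abs(l)<.115)&(abs(w)<.055);print(s.sum(),np.percentile(l[s],[1,99]).round(4),np.percentile(w[s],[1,99]).round(4),[np.round(v,1) for v in cv2.minAreaRect((X[s][:,:2]*1e3).astype(np.float32))])
print(rect('scene',mask(p,(360,155,435,250),(20,120,60),(35,255,255)),.01))
"
```

```text
[0.4569 0.3364 0.0353] yaw -3.4386 w 0.05888342277813332 q7 -1.83 t 40.2 [-0.4  0.3 -4.5]
771 [-0.0243  0.0852] [-0.0349  0.0341] [array([487.2, 331. ]), array([ 84.4, 114.4]), np.float64(83.1)]
585 [-0.0932  0.1046] [-0.0441  0.0413] [array([460.2, 332. ]), array([ 87.7, 202. ]), np.float64(72.7)]
(array([ 0.457 ,  0.3352, -0.3017,  0.21  ,  0.0874]), 1514)
```

Call:
send_rows(
  targets=[
    [0.03,-0.05,-0.15,0,0,0],
    [0,0,-0.15,0,0,0],
    [0,0,0,0,0,0],
    [0,0,0,0,0,0],
    [0,0,0,0,0,0],
  ],
)

```text
clock: 40.75
eef_pos: [0.4575, 0.3349, 0.0273]
ee_rot: [-0.0, 0.989, -0.148, 0.0]
wrist_force: [-0.6, 0.1, -4.3]
gripper_width: 0.0591
gripper_force: 76.9
```

Call:
send_rows(
  targets=[
    [0,0,-0.04,0,0,0],
    [0,0,0,0,0,0],
    [0,0,0,0,0,0],
    [0,0,0,0,0,0],
    [0,0,0,0,0,0],
  ],
)

```text
clock: 41.25
eef_pos: [0.4574, 0.3349, 0.0263]
ee_rot: [-0.0, 0.989, -0.148, -0.0]
wrist_force: [-0.0, 0.1, -4.1]
gripper_width: 0.059
gripper_force: 76.9
```

Call:
send_rows(
  targets=[
    [0,0,-0.03,0,0,0],
    [0,0,0,0,0,0],
    [0,0,0,0,0,0],
    [0,0,0,0,0,0],
    [0,0,0,0,0,0],
  ],
)

```text
clock: 41.75
eef_pos: [0.4574, 0.3349, 0.0262]
ee_rot: [-0.0, 0.989, -0.148, -0.0]
wrist_force: [-5.8, -1.5, 13.1]
gripper_width: 0.0588
gripper_force: 79.0
```

Seated; release, rise and step aside (over +y... away from the bay) for a final check.

Call:
send_rows(
  targets=[
    [0,0,0.01,0,0,0],
    [0,0,0,0,0,0],
    [0,0,0,0,0,0],
    [0,0,0,0,0,0],
    [0,0,0,0,0,0],
  ],
  gripper=0,
)

```text
clock: 42.25
eef_pos: [0.4575, 0.3349, 0.0258]
ee_rot: [0.0, 0.989, -0.148, 0.0]
wrist_force: [-0.6, -0.8, 0.9]
gripper_width: 0.0853
gripper_force: 0.0
```

Call:
send_rows(
  targets=[
    [0,0,0.3,0,0,0],
    [0,0,0.6,0,0,0],
    [0,0,0.9,0,0,0],
    [0,0,0.9,0,0,0],
    [0,0,0.9,0,0,0],
  ],
)

```text
clock: 42.75
eef_pos: [0.4575, 0.3348, 0.1179]
ee_rot: [-0.0, 0.989, -0.148, 0.0]
wrist_force: [-0.2, -0.2, 0.4]
gripper_width: 0.0854
gripper_force: 0.0
```

Call:
send_rows(
  targets=[
    [0,0,0.9,0,0,0],
    [0,0,0.9,0,0,0],
    [-0.3,0.4,0.9,0,0,0],
    [-0.6,0.8,0,0,0,0],
    [-0.6,0.8,0,0,0,0],
  ],
)

```text
clock: 43.25
eef_pos: [0.4198, 0.3854, 0.1852]
ee_rot: [-0.001, 0.989, -0.149, 0.0]
wrist_force: [-0.7, 0.5, 0.5]
gripper_width: 0.0858
gripper_force: 0.0
```

Call:
send_rows(
  targets=[
    [-0.6,0.8,0,0,0,0],
    [-0.6,0.8,0,0,0,0],
    [-0.6,0.8,0,0,0,0],
    [-0.6,0.8,0,0,0,0],
    [0,0,0,0,0,0],
  ],
)

```text
clock: 43.75
eef_pos: [0.3576, 0.4676, 0.184]
ee_rot: [-0.0, 0.989, -0.146, -0.0]
wrist_force: [-0.1, 0.0, -1.1]
gripper_width: 0.085
gripper_force: 0.0
```

```bash
python3 -c "
from pc import *
st()
for n in('top','scene'):
  p,d=grab_frame(n);cv2.imwrite(f'pics/{n}_f.png',p)
  X=cloud(n,d).reshape(-1,3)
  for nm,c,a,lo,hi in(('case',(.457,.335),-.298,.048,.066),('ctl',(.4547,-.0088),.009,.034,.046),('bat',(.4603,-.3115),.063,.037,.05),('prism',(.6437,.158),0,.037,.05)):
    r=X[:,:2]-np.array(c);s=(X[:,2]>lo)&(X[:,2]<hi)&(np.hypot(*r.T)<.11)
    print(n,nm,s.sum(),[np.round(v,1) for v in cv2.minAreaRect((X[s][:,:2]*1e3).astype(np.float32))] if s.sum()>4 else '')
  ax=np.array([np.cos(-.298),np.sin(-.298)]);pe=np.array([-ax[1],ax[0]]);r=X[:,:2]-[.457,.335];l=r@ax;w=r@pe
  s=(X[:,2]>.004)&(X[:,2]<.02)&(abs(l)<.115)&(abs(w)<.055);print('bay',np.percentile(l[s],[1,99]).round(4),np.percentile(w[s],[1,99]).round(4))
"
```

```text
[0.3576 0.4676 0.184 ] yaw -3.4347 w 0.08496015124495022 q7 -2.26 t 43.75 [-0.1  0.  -1.1]
top case 1536 [array([457.4, 334. ]), array([ 62.1, 170. ]), np.float64(72.6)]
top ctl 1004 [array([454.6,  -8.2]), array([ 51. , 133.4]), np.float64(88.9)]
top bat 453 [array([ 460.1, -311.5]), array([74.1, 41.1]), np.float64(2.5)]
top prism 133 [array([643.1, 156.7]), array([33.7, 32.6]), np.float64(46.1)]
bay [-0.1011  0.1034] [-0.0435  0.04  ]
scene case 1308 [array([457.3, 333.7]), array([ 62. , 172.4]), np.float64(73.2)]
scene ctl 801 [array([454.7,  -9.3]), array([137.6,  52. ]), np.float64(0.2)]
scene bat 341 [array([ 460.5, -312.3]), array([73.9, 41.5]), np.float64(3.4)]
scene prism 174 [array([642.4, 156.3]), array([34. , 35.5]), np.float64(75.7)]
bay [-0.0996  0.1046] [-0.0439  0.0416]
```

View pics/scene_f.png

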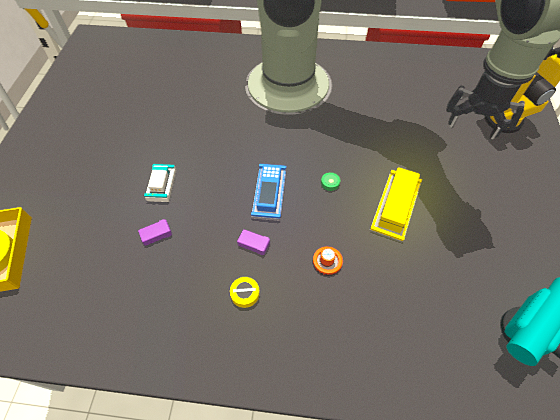

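```bash
python3 -c "
from rig import close_job
print(close_job())"
```

```text
the job is handed in; nothing more can be done
None
```

The job is handed in: the prism, battery, controller and case were taken off in order and each stands on its own place, within about 2 mm of centre by the last camera check; the tape reel and bubble level were not touched, and it took about 44 s.

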